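# Change the projector lamp

### The arm

A 6-joint arm with a two-finger parallel gripper is mounted at the origin on the work surface. World frame = base frame: x ahead of the robot, y to its left, z up, the work surface at z = 0. Lengths are in m, angles in rad, forces in N, time in s.
With the tool pointing down it reaches from about 0.35 to 0.8 m from the base axis. Payload 7.3 kg.
Tool frame: the origin (TCP) lies midway between the tips of the shut fingers; the grasp point (between the pads) lies 19 mm behind it; z points along the fingers, y is the line along which they close (so a half turn about z gives the same grasp; the last joint's range is limited). The gripper opens to 85 mm and grips with 20 to 120 N. Pads are 22 mm wide; open, the fingers measure 114 mm over their backs; the gripper's body (76 mm by 85 mm) begins 54 mm behind the grasp point. The pads swing forward as they close: fully open they stand 13 mm farther back than shut.
Start: joints at [-1.327, 0.342, 1.524, -0, 1.275, -0.146], TCP at [0.2, -0.486, 0.231] pointing down, gripper open.
Joint ranges: [-2.53, 2.53], [-0.77, 2.02], [0.04, 2.7], [-1, 4.14], [0.28, 2.66], [-3.11, 3.11]. Speed limits (rad/s): [2.57, 2.57, 3.14, 3.14, 3.14, 3.14].

### API

Orientations are given as a unit quaternion [w, x, y, z].
In Python, from rig import ctrl, viewer, workorder gives the robot as it stands. The module is installed in compiled form; this text tells all that it offers.
- The arm moves only by the tool step_arm, never from a script. Its argument "steps" is a list of rows, each a list of 5 numbers: the finger opening in m, from 0 to 0.0854, then the shift along the tool's x, y, z in m, then the turn about the tool's z in degrees. A call has 1 to 20 rows; each row shifts and turns the commanded pose from where the row before left it, along the tool's axes as they then stand; what a row does not reach is not made up. A row lasts 1/10 s, in which the tool goes at most 50 mm and 8.59 degrees, less where a joint would pass 70% of its speed; a pose out of reach is approached as far as the arm can. A call is refused whole if a number of a shift passes 0.05 or a number of a turn 8.59, either way. A call with a gripper value outside its range is refused whole. The fingers move at their own pace and stop on an object; the grip force is fixed at half the most. Time passes only in rows, so rows that do not move let the fingers close. It gives the time, the measured TCP pose, the force, the opening and the grip force at its end, in the units of the state.
- ctrl.read_state(): the state, without advancing time (a new reading comes with each control period).
- viewer.camera(name): name is "side" or "top" or "wrist"; returns a dict with "img" (420x560x3 uint8, red, green, blue), "fx", "fy", "cx", "cy" (pixels), "k1" (the pictures are not rectified: a ray, as slopes to the right and down, at radius r is drawn at 1 + k1 r^2 times it, then the intrinsics apply), "R" (3x3) and "t" (3): a world point X has camera coordinates R X + t; the wrist camera has in their place "tool_from_camera" (4x4, takes a point from camera to tool coordinates, whose origin is the TCP and whose axes are the flange's). Camera axes: x right, y down, z forward; pixel columns grow to the right and rows downward; lengths in m; the calibration is good to about 2 mm. A picture is of the moment at which its call begins: read the wrist's pose just before it. There is no depth.
- workorder.sign_off(): hands the job in; it is judged then, once.
The state is a dict: "clock": time; "joints": joint angles; "qd": joint speeds; "effort": joint torques, N m; "position": TCP position; "eef_rot": TCP orientation; "contact_force": force on the tool from outside, world axes, zero at the start; "moment": the same for the moment, N m; "opening": opening from 0.0 (shut) to 1.0 (fully open); "gripper_force": force on a finger pad.
Only numpy, scipy, OpenCV 4.12 (cv2) and the standard library are available. Lean on these libraries where they do the work, as an engineer would, in place of code of your own. Each camera call takes 0.05 s, during which the arm holds its last target. There are 200 camera calls.

### The job

Change the lamp: lift the dead caged lamp out of the lamp lift's socket and set it down, without dropping it, inside the open tin can. Then lift the spare caged lamp up and off its hook, lower it fully home and upright into the socket before letting go, and only then wind the crank counter-clockwise all the way to its stop so that the lift is fully raised. Keep the lamps upright while you handle them, and leave the can standing where it is and the lens, fuse holder and screwdriver undisturbed.

Things in the scene. Friction and masses are not known exactly. Their poses are not given: they have to be found in the camera images.
- dead_lamp: Caged lamp, 184 mm tall, 0.1 to 0.25 kg; origin: centre of its underside, z up. From below: round porcelain base 40 mm wide (foot tapered to 28 mm), z 0 to 28 mm; caged bulb 54 mm wide, to z 98; hanging eye, opening 34 mm along y, z 98 to 136; crossbar 44 mm along y, z 136 to 144; grip block to z 184. Dead one, smoky bulb; starts standing in the lift's socket.
- dead_tab (a point): Point on the dead lamp's grip block, on its axis 166 mm above its underside: upright steel block 24 mm wide along the lamp's y, 20 mm thick along x, from 22 mm below to 18 mm above this point. Take it from above.
- spare_lamp: Caged lamp, 184 mm tall, 0.1 to 0.25 kg; origin: centre of its underside, z up. From below: round porcelain base 40 mm wide (foot tapered to 28 mm), z 0 to 28 mm; caged bulb 54 mm wide, to z 98; hanging eye, opening 34 mm along y, z 98 to 136; crossbar 44 mm along y, z 136 to 144; grip block to z 184. Good one, clear bulb; starts hanging on the hook, the peg passing along x through its eye.
- spare_tab (a point): Point on the spare lamp's grip block, on its axis 166 mm above its underside: upright steel block 24 mm wide along the lamp's y, 20 mm thick along x, from 22 mm below to 18 mm above this point. Take it from above. Fingertips more than 20 mm below this point may meet the hook.
- can: Tin can, open at the top, loose, 0.5 kg, 100 mm in outer diameter and 100 mm tall, wall and floor 3 mm. Origin: centre of its underside.
- hook: Fixed hook stand: base 120 x 120 x 12 mm; post 16 mm thick, 192 mm tall at the origin (bench level); flat steel peg 18 mm wide and 8 mm thick running level from the post along -x, its top 176 mm above the bench. The lamp hangs about 70 mm from the post.
- hook_tip (a point): Top of the peg's upturned tip, 101 mm from the post's axis along the stand's -x. The tip stands 10 mm above the peg's top, so a lamp must be raised by 11 to 28 mm and then carried along the stand's -x past the tip.
- lift: Lamp lift, fixed: dark base plate 130 (x) x 300 (y) x 18 mm, origin at the centre of its underside. The brass socket stands on a threaded rod 80 mm to +y of the origin, the crank 80 mm to -y.
- seat (a point): Centre of the socket's inner floor, 80 mm above the bench when the lift is down, 125 mm when raised. The socket is a round brass cup, inner diameter 50 mm, outer 58 mm, 23 mm deep inside (rim 23 mm above this point); a lamp's base stands on this floor when home.
- crank_axis (a point): Fixed point on the crank's upright axis, at the gripping height of the handle.
- crank_grip (a point): Point on the axis of the crank handle, an upright wooden cylinder 24 mm in diameter that spins freely on its pin, 55 mm from the crank axis, from 73 to 123 mm above the bench; this point is 100 mm above the bench. The steel crank arm lies right under the handle, top 73 mm above the bench.
- crank (a joint): Crank angle: 0 with the lift down (start, handle to the lift's -x of the crank axis), growing counter-clockwise seen from above to the stop at 3.3 rad, lift fully raised by 45 mm. The handle swings round the side away from the socket. Some friction; stays where left.
- lens: Bystander: glass condenser lens in a dark rim, lying dome up, 90 mm in diameter, 26 mm high. Origin under its centre.
- fuse_holder: Bystander: cream porcelain fuse holder, 40 x 90 x 38 mm. Origin under its centre.
- screwdriver: Bystander: walnut-handled screwdriver, 200 mm long, lying on the bench along its x.

How it is judged:
By the outcome, as a careful person would: the job done as asked, in the order asked, and still so for the second after the job is handed in, with the robot touching nothing.
It also fails if it takes over 72 s, if anything falls off the work surface, if the arm or the gripper's body presses on something with over 40 N, if the wrist force passes 120 N, or if a joint passes its speed limit or range.

## Working session

There is one attempt and no reset: what is moved stays moved. The work goes in short steps, Python scripts to look and compute and a tool call to move; the robot and the scene stay as the last step left them, time stands still between calls to the robot, and variables do not carry over. Pictures are saved under pics/ and viewed, at most 10 in all, crops included, and the job is handed in when it is done.

Besides the shell and the picture viewer there is one more tool, called by a JSON object that holds its "method" and its "body", one argument or row to a line. step_arm: Moves the arm, as the interface text tells. Its arguments: {"type":"object","properties":{"steps":{"type":"array"}},"required":["steps"]}

```bash
mkdir -p pics
cat > h.py <<'E'
import numpy as np, cv2
from rig import ctrl, viewer, workorder
def cam(n,save=None):
    s=ctrl.read_state(); c=viewer.camera(n)
    if save: cv2.imwrite('pics/'+save,c['img'][:,:,::-1])
    np.savez('pics/'+n+'.npz',pos=s['position'],rot=s['eef_rot'],**c)
    return c
E
python3 - <<'E'
from h import *
for n in('top','side','wrist'):
    c=cam(n,n+'0.png'); print(n,{k:np.round(v,4).tolist() for k,v in c.items() if k!='img'})
s=ctrl.read_state();print(s)
E
```

```text
top {'fx': 439.762, 'fy': 439.762, 'cx': 278.6033, 'cy': 210.0793, 'k1': -0.0341, 'R': [[-0.0026, -0.9995, -0.0316], [-0.9811, 0.0086, -0.1935], [0.1937, 0.0305, -0.9806]], 't': [0.0241, 0.5687, 0.9822]}
side {'fx': 510.2221, 'fy': 510.2221, 'cx': 280.8562, 'cy': 209.1878, 'k1': -0.0742, 'R': [[0.9992, -0.0376, 0.0133], [-0.015, -0.6626, -0.7488], [0.037, 0.748, -0.6626]], 't': [-0.5434, 0.1332, 1.4417]}
wrist {'fx': 365.3486, 'fy': 365.3486, 'cx': 275.9027, 'cy': 214.8408, 'k1': -0.0352, 'tool_from_camera': [[0.0, -0.9485, -0.3167, 0.0805], [1.0, -0.0001, 0.0005, 0.0005], [-0.0006, -0.3167, 0.9485, -0.1428], [0.0, 0.0, 0.0, 1.0]]}
{'clock': 0.15, 'joints': array([-1.32698419e+00,  3.42574828e-01,  1.52476827e+00, -1.62800015e-05,
        1.27538295e+00, -1.45969773e-01]), 'qd': array([ 2.33349176e-06, -3.90674766e-03, -3.09018114e-03,  4.18182683e-04,
        9.55851468e-04,  1.00637161e-03]), 'effort': array([ 7.47710947e-04, -4.33906639e+01, -2.46148109e+01, -1.24703920e-04,
        5.71090801e-03,  3.71006308e-05]), 'position': array([ 0.19945488, -0.48533143,  0.23078953]), 'eef_rot': array([-5.65638649e-04,  9.81068175e-01,  1.93661856e-01, -3.54891823e-05]), 'contact_force': array([-0.53309866,  0.56412016,  0.58526732]), 'moment': array([-0.04372962, -0.03208004, -0.05503606]), 'gripper_force': 0.0, 'opening': 1.0003972321173076}
```

View pics/top0.png

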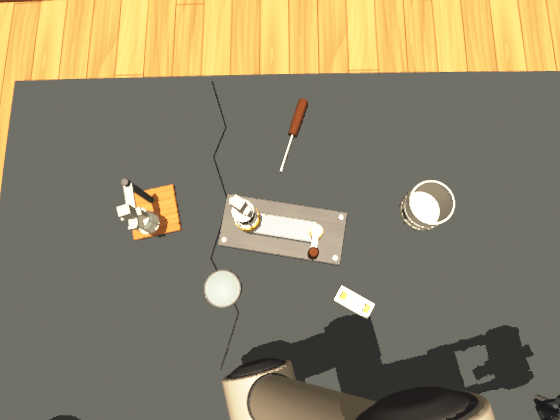

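View pics/side0.png

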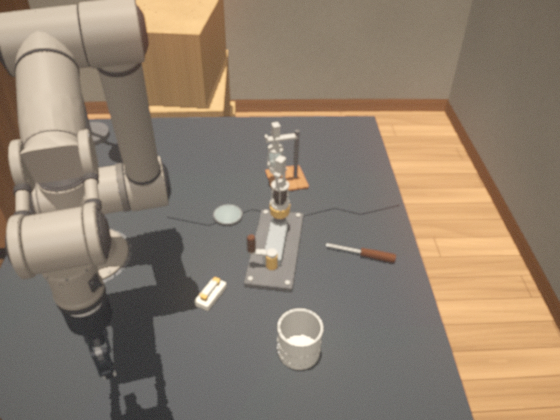

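The top view shows the lift plate (corners about (226,196), (347,209), (339,263) and (220,249)), the hook stand at (155,212) and the can at (430,205). The side view shows the hook post at (296,150), the lamps' tops at (276,128) and (281,163), and the can at (300,340). Enlarging these for pixel picking.

Run:
```python
import cv2,numpy as np
t=cv2.imread('pics/top0.png');s=cv2.imread('pics/side0.png')
r=lambda i,x0,x1,y0,y1,k:cv2.resize(i[y0:y1,x0:x1],None,fx=k,fy=k,interpolation=cv2.INTER_CUBIC)
o=np.zeros((600,800,3),np.uint8)
def put(im,x,y): o[y:y+im.shape[0],x:x+im.shape[1]]=im
put(r(t,110,360,170,270,3),0,0)      # top: u=110+X/3, v=170+Y/3
put(r(s,235,315,115,295,3),0,300) if 0 else put(r(s,235,335,115,215,3),0,300) # side u=235+X/3, v=115+(Y-300)/3
put(r(s,240,310,205,295,3),300,300)  # side u=240+(X-300)/3
put(r(t,395,465,170,240,3),510,300)  # top can
put(r(s,270,330,305,335,3),510,510)
cv2.imwrite('pics/comp.png',o)
```

```text
(no output)
```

View pics/comp.png

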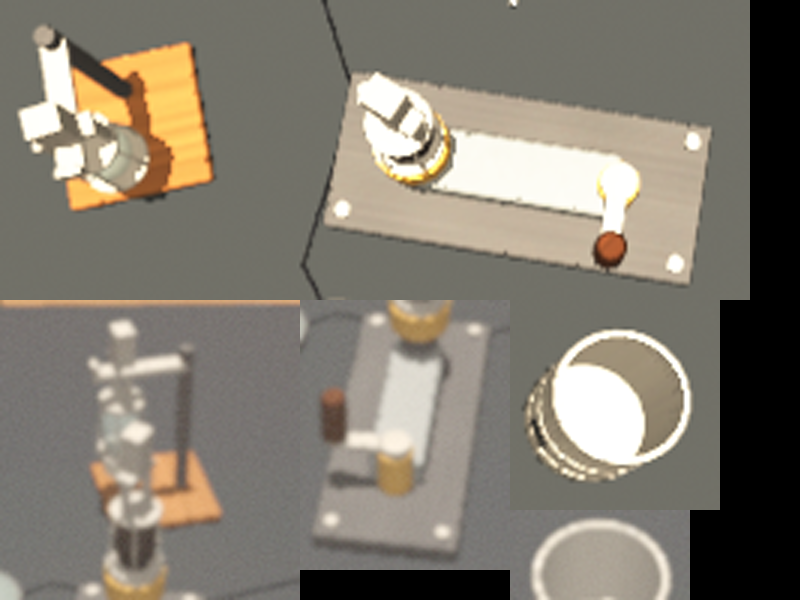

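The composite gives the lift corners, crank handle (610,245), dead block top near (380,92), spare block top (40,122), post top (45,36), and can rim centre (622,398), all in composite pixels. Converting to world.

```bash
cat >> h.py <<'E'
def load(n): return np.load('pics/'+n+'.npz')
def Rt(c):
    if 'R' in c: return c['R'],c['t']
    from scipy.spatial.transform import Rotation as Ro
    T=c['tool_from_camera']; q=c['rot']; Rw=Ro.from_quat([q[1],q[2],q[3],q[0]]).as_matrix()
    Rc=Rw@T[:3,:3]; p=Rw@T[:3,3]+c['pos']; return Rc.T,-Rc.T@p
def ray(c,u,v):
    R,t=Rt(c)
    d=np.array([(u-c['cx'])/c['fx'],(v-c['cy'])/c['fy']]); x=d.copy()
    for _ in range(20): x=d/(1+c['k1']*(x@x))
    return -R.T@t, R.T@np.array([x[0],x[1],1])
def at(c,u,v,z):
    o,d=ray(c,u,v); return o+d*(z-o[2])/d[2]
def proj(c,X):
    R,t=Rt(c); p=R@np.array(X)+t; x=p[:2]/p[2]; x=x*(1+c['k1']*(x@x)); return np.array([c['fx']*x[0]+c['cx'],c['fy']*x[1]+c['cy']])
def tri(a,b):
    A=0;B=0
    for o,d in(a,b):
        d=d/np.linalg.norm(d);P=np.eye(3)-np.outer(d,d);A=A+P;B=B+P@o
    X=np.linalg.solve(A,B); return X
E
python3 - <<'E'
from h import *
T=load('top');S=load('side')
a=lambda X,Y:(110+X/3,170+Y/3)
s1=lambda X,Y:(235+X/3,115+(Y-300)/3)
s2=lambda X,Y:(240+(X-300)/3,205+(Y-300)/3)
P=lambda n,v:print(n,np.round(v,4))
L=[at(T,*a(*p),.018) for p in((352,73),(709,127),(690,283),(324,225))]
for l in L:P('liftc',l)
c=np.mean(L,0);P('lift',c)
e=(L[0]+L[3]-L[1]-L[2])[:2];print('lift yaw',np.arctan2(-e[0],e[1]))
P('crankaxis ~.09',at(T,*a(618,183),.09));P('handle',at(T,*a(610,245),.123))
P('handle side',at(S,*s2(333,393),.123));P('handle tri',tri(ray(T,*a(610,245)),ray(S,*s2(333,393))))
P('deadtop',at(T,*a(380,92),.264));P('dead tri',tri(ray(T,*a(380,92)),ray(S,*s1(135,432))))
P('spare tri',tri(ray(T,*a(40,122)),ray(S,*s1(123,328))))
P('sparetop',at(T,*a(40,122),.224));P('spareS',at(S,*s1(123,328),.224))
P('post',at(T,*a(45,36),.192));P('postS',at(S,*s1(185,350),.192))
for p in((190,43),(213,178),(72,210)):P('base',at(T,*a(*p),.012))
P('can',at(T,395+112/3,170+98/3,.1));P('canS',at(S,270+90/3,305+65/3,.1))
E
```

```text
liftc [0.6172 0.149  0.018 ]
liftc [ 0.5693 -0.143   0.018 ]
liftc [ 0.4433 -0.124   0.018 ]
liftc [0.4913 0.1692 0.018 ]
lift [0.5303 0.0128 0.018 ]
lift yaw -0.16259403211707701
crankaxis ~.09 [ 0.5133 -0.0644  0.09  ]
handle [ 0.4633 -0.056   0.123 ]
handle side [ 0.4619 -0.0544  0.123 ]
handle tri [ 0.4625 -0.056   0.1247]
deadtop [0.5466 0.0938 0.264 ]
dead tri [0.544  0.0934 0.2637]
spare tri [0.5377 0.3266 0.2245]
sparetop [0.5372 0.3266 0.224 ]
spareS [0.5383 0.3277 0.224 ]
post [0.605  0.3399 0.192 ]
postS [0.6032 0.3351 0.192 ]
base [0.6459 0.2871 0.012 ]
base [0.5313 0.2629 0.012 ]
base [0.5054 0.3791 0.012 ]
can [ 0.5741 -0.3266  0.1   ]
canS [ 0.5737 -0.3269  0.1   ]
```

```bash
cat >> h.py <<'E'
def go(x,y,z,a=None):
    "tool-frame shift from the measured pose to world x,y,z at present yaw, then turn in degrees"
    s=ctrl.read_state(); q=s['eef_rot']; a0=2*np.arctan2(q[2],q[1]); d=np.array([x,y,z])-s['position']
    c,sn=np.cos(a0),np.sin(a0)
    print('t',round(s['clock'],2),'pos',np.round(s['position'],4),'yaw',round(a0,4),'F',np.round(s['contact_force'],1),'grip',round(float(s['gripper_force']),1),'op',round(float(s['opening']),3),
     '\n  shift mm',np.round([1e3*(c*d[0]+sn*d[1]),1e3*(sn*d[0]-c*d[1]),-1e3*d[2]],1),'turn deg',None if a is None else np.round(np.degrees((a0-a+np.pi)%(2*np.pi)-np.pi),1))
E
python3 -c "
from h import *
go(.545,.0935,.33,-.163)"
```

```text
t 0.15 pos [ 0.1995 -0.4853  0.2308] yaw 0.3898 F [-0.5  0.6  0.6] grip 0.0 op 1.0 
  shift mm [ 539.6 -404.1  -99.2] turn deg 31.7
```

{"method": "step_arm", "body": {
  "steps": [
    [0.0854,0,0,-0.033,0],
    [0.0854,0,0,-0.033,0],
    [0.0854,0.03,-0.0225,-0.033,0],
    [0.0854,0.035,-0.026,0,0],
    [0.0854,0.035,-0.026,0,0],
    [0.0854,0.035,-0.026,0,0],
    [0.0854,0.035,-0.026,0,0],
    [0.0854,0.035,-0.026,0,0],
    [0.0854,0.035,-0.026,0,0],
    [0.0854,0.035,-0.026,0,0],
    [0.0854,0.035,-0.026,0,0],
    [0.0854,0.035,-0.026,0,0],
    [0.0854,0.035,-0.026,0,0],
    [0.0854,0.035,-0.026,0,0],
    [0.0854,0.035,-0.026,0,0],
    [0.0854,0.035,-0.026,0,0],
    [0.0854,0.035,-0.026,0,0],
    [0.0854,0.02,-0.0155,0,0],
    [0.0854,0,0,0,8],
    [0.0854,0,0,0,8]
  ]
}}

```text
clock: 2.15
position: [0.5463, 0.0925, 0.3294]
eef_rot: [0.0, 0.999, 0.053, -0.001]
contact_force: [0.1, 0.5, -0.3]
opening: 1.003
gripper_force: 0.0
```

{"method": "step_arm", "body": {
  "steps": [
    [0.0854,0,0,0,8],
    [0.0854,0,0,0,8],
    [0.0854,0,0,0,0],
    [0.0854,0,0,0,0]
  ]
}}

```text
clock: 2.55
position: [0.5462, 0.0914, 0.33]
eef_rot: [0.0, 0.997, -0.082, -0.0]
contact_force: [-0.1, 0.5, 0.2]
opening: 0.997
gripper_force: 0.0
```

```bash
python3 -c "
from h import *
go(.545,.0935,.33,-.163)
cam('wrist','w1.png')"
```

```text
t 2.55 pos [0.5462 0.0914 0.33  ] yaw -0.165 F [-0.1  0.5  0.2] grip 0.0 op 0.997 
  shift mm [-1.5 -1.9  0. ] turn deg -0.1
```

View pics/w1.png

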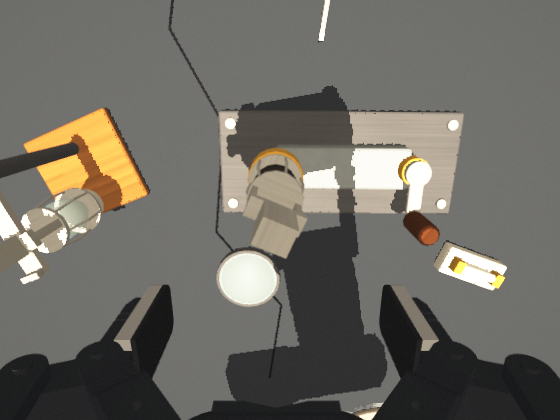

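The dead lamp's block (top face about (252..307, 217..258)) lies near the image centre and is turned relative to the lift. Enlarging it to read the yaw.

```bash
python3 -c "
import cv2
i=cv2.imread('pics/w1.png')[140:265,230:325]
i=cv2.convertScaleAbs(i,alpha=1.8)
cv2.imwrite('pics/w1c.png',cv2.resize(i,None,fx=4.8,fy=4.8,interpolation=cv2.INTER_CUBIC))"
```

```text
(no output)
```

View pics/w1c.png

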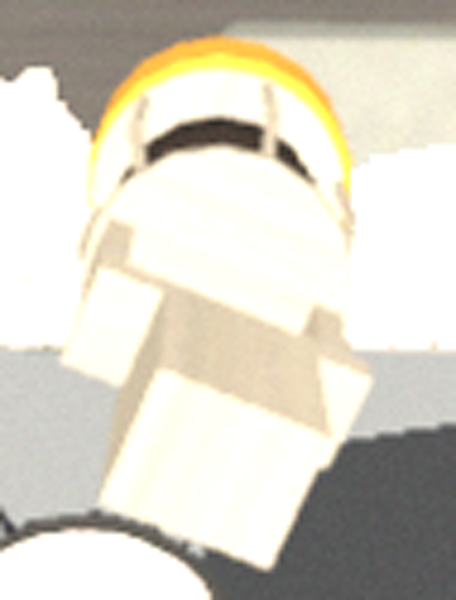

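Run:
```python
from h import *
W=load('wrist')
P=np.array([at(W,230+x/4.8,140+y/4.8,.264) for x,y in((158,370),(328,435),(275,570),(100,500))])
print(np.round(P,4));print('c',P.mean(0))
for i in range(4):
    d=P[(i+1)%4]-P[i];print(np.linalg.norm(d),np.arctan2(d[1],d[0]))
# same in top view
for n in('top','side'): print(n,proj(load(n),P.mean(0)))
```

```text
[[0.557  0.0965 0.264 ]
 [0.5448 0.0767 0.264 ]
 [0.5272 0.0863 0.264 ]
 [0.5407 0.107  0.264 ]]
c [0.5424294  0.09164034 0.264     ]
0.023267947868952428 -2.121422804018107
0.020009954320519076 2.6424289239613765
0.024761751758110795 0.9931163750052453
0.019319022077736128 -0.5742028488359086
top [237.76222016 202.80318938]
side [280.34826033 159.04142552]
```

```bash
python3 -c "
from h import *
go(.5427,.0918,.229,-.555)"
```

```text
t 2.6 pos [0.5462 0.0914 0.3301] yaw -0.1653 F [-0.7 -1.1 -0.2] grip 0.0 op 0.998 
  shift mm [ -3.5   0.2 101.1] turn deg 22.3
```

{"method": "step_arm", "body": {
  "steps": [
    [0.0854,-0.0035,0,0,0],
    [0.0854,0,0,0,7.5],
    [0.0854,0,0,0,7.5],
    [0.0854,0,0,0,7.3],
    [0.0854,0,0,0.02,0],
    [0.0854,0,0,0.02,0],
    [0.0854,0,0,0.02,0],
    [0.0854,0,0,0.02,0],
    [0.0854,0,0,0.02,0],
    [0.06,0,0,0,0],
    [0.045,0,0,0,0],
    [0.035,0,0,0,0],
    [0.03,0,0,0,0],
    [0.025,0,0,0,0],
    [0.015,0,0,0,0],
    [0.015,0,0,0,0],
    [0.015,0,0,0,0],
    [0.015,0,0,0,0]
  ]
}}

```text
clock: 4.4
position: [0.5433, 0.0921, 0.2312]
eef_rot: [-0.0, 0.961, -0.275, 0.001]
contact_force: [-0.1, 1.0, 5.3]
opening: 0.273
gripper_force: 59.3
```

{"method": "step_arm", "body": {
  "steps": [
    [0.015,0,0,-0.005,0],
    [0.015,0,0,-0.01,0],
    [0.015,0,0,-0.015,0],
    [0.015,0,0,-0.02,0],
    [0.015,0,0,-0.02,0],
    [0.015,0,0,-0.02,0],
    [0.015,0,0,0,0]
  ]
}}

```text
clock: 5.1
position: [0.5438, 0.092, 0.3233]
eef_rot: [-0.001, 0.961, -0.275, 0.003]
contact_force: [0.3, -0.7, -1.8]
opening: 0.27
gripper_force: 58.9
```

```bash
python3 -c "
from h import *
go(.574,-.3267,.155)
cam('side','s1.png')"
```

```text
t 5.1 pos [0.5438 0.092  0.3233] yaw -0.5579 F [ 0.3 -0.7 -1.8] grip 58.9 op 0.27 
  shift mm [247.3 339.3 168.3] turn deg None
```

{"method": "step_arm", "body": {
  "steps": [
    [0.015,0.008,0.011,0,0],
    [0.015,0.0165,0.0226,0,0],
    [0.015,0.0165,0.0226,0,0],
    [0.015,0.0165,0.0226,0,0],
    [0.015,0.0165,0.0226,0,0],
    [0.015,0.0165,0.0226,0,0],
    [0.015,0.0165,0.0226,0,0],
    [0.015,0.0165,0.0226,0,0],
    [0.015,0.0165,0.0226,0,0],
    [0.015,0.0165,0.0226,0,0],
    [0.015,0.0165,0.0226,0,0],
    [0.015,0.0165,0.0226,0,0],
    [0.015,0.0165,0.0226,0,0],
    [0.015,0.0165,0.0226,0,0],
    [0.015,0.0165,0.0226,0,0],
    [0.015,0.008,0.0115,0,0],
    [0.015,0,0,0,0],
    [0.015,0,0,0,0]
  ]
}}

```text
clock: 6.95
position: [0.5726, -0.3257, 0.3195]
eef_rot: [-0.001, 0.961, -0.275, -0.001]
contact_force: [0.6, 0.4, -0.7]
opening: 0.271
gripper_force: 59.1
```

```bash
python3 -c "
from h import *
go(.574,-.3267,.155)
a=cam('side');b=cam('top')
cv2.imwrite('pics/p2.png',np.hstack([cv2.resize(a['img'][220:400,210:400],None,fx=2,fy=2),cv2.resize(b['img'][120:300,350:540],None,fx=2,fy=2)])[:,:,::-1])"
```

```text
t 6.95 pos [ 0.5726 -0.3257  0.3195] yaw -0.558 F [ 0.6  0.4 -0.7] grip 59.1 op 0.271 
  shift mm [1.700e+00 1.000e-01 1.645e+02] turn deg None
```

View pics/p2.png

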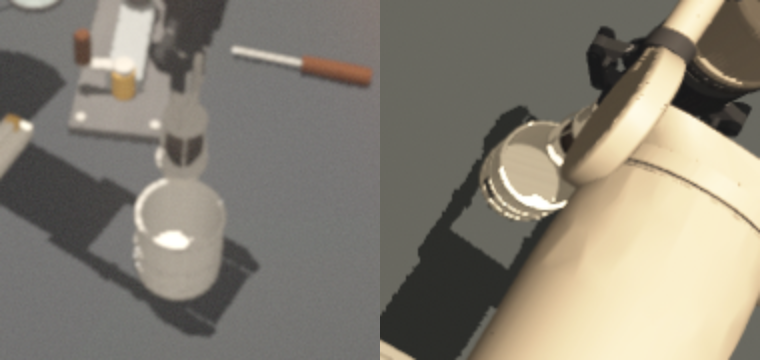

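The side view (left) shows the lamp upright above the can, its base at (182,178) in the composite. The top view (right) shows the can clear of the gripper, with its rim around (530,170). Lowering now.

{"method": "step_arm", "body": {
  "steps": [
    [0.015,0.0017,0,0.01,0],
    [0.015,0,0,0.02,0],
    [0.015,0,0,0.02,0],
    [0.015,0,0,0.02,0],
    [0.015,0,0,0.02,0],
    [0.015,0,0,0.02,0],
    [0.015,0,0,0.02,0],
    [0.015,0,0,0.015,0],
    [0.015,0,0,0.01,0],
    [0.015,0,0,0.004,0],
    [0.015,0,0,0.002,0],
    [0.015,0,0,0,0],
    [0.015,0,0,0,0]
  ]
}}

```text
clock: 8.35
position: [0.5747, -0.3274, 0.1602]
eef_rot: [0.0, 0.961, -0.275, 0.001]
contact_force: [-0.1, 0.0, -1.7]
opening: 0.273
gripper_force: 59.1
```

{"method": "step_arm", "body": {
  "steps": [
    [0.015,0,0,0.002,0],
    [0.015,0,0,0.002,0],
    [0.015,0,0,0.001,0],
    [0.015,0,0,0,0],
    [0.015,0,0,0,0]
  ]
}}

```text
clock: 8.85
position: [0.5744, -0.3272, 0.1543]
eef_rot: [0.0, 0.961, -0.275, 0.0]
contact_force: [0.2, -0.0, -1.4]
opening: 0.275
gripper_force: 59.2
```

{"method": "step_arm", "body": {
  "steps": [
    [0.015,0,0,0.001,0],
    [0.015,0,0,0,0],
    [0.015,0,0,0.001,0],
    [0.015,0,0,0,0]
  ]
}}

```text
clock: 9.25
position: [0.5748, -0.3274, 0.1543]
eef_rot: [0.0, 0.961, -0.275, 0.001]
contact_force: [-1.1, 1.4, 9.3]
opening: 0.271
gripper_force: 60.7
```

{"method": "step_arm", "body": {
  "steps": [
    [0.03,0,0,0,0],
    [0.04,0,0,0,0],
    [0.055,0,0,0,0],
    [0.07,0,0,0,0],
    [0.0854,0,0,0,0],
    [0.0854,0,0,0,0],
    [0.0854,0,0,-0.01,0],
    [0.0854,0,0,-0.03,0],
    [0.0854,0,0,-0.04,0],
    [0.0854,0,0,-0.04,0],
    [0.0854,0,0,-0.04,0],
    [0.0854,0,0,0,0]
  ]
}}

```text
clock: 10.45
position: [0.5758, -0.3282, 0.3205]
eef_rot: [0.002, 0.961, -0.275, 0.006]
contact_force: [0.1, 0.0, 0.4]
opening: 1.004
gripper_force: 0.0
```

```bash
python3 -c "
from h import *
go(.5375,.327,.33,.2)
a=cam('side');b=cam('wrist')
cv2.imwrite('pics/p3.png',np.hstack([cv2.resize(a['img'][230:400,230:400],(420,420)),b['img'][:,90:470]])[:,:,::-1])"
```

```text
t 10.45 pos [ 0.5758 -0.3282  0.3205] yaw -0.5578 F [0.1 0.  0.4] grip 0.0 op 1.004 
  shift mm [-379.4 -535.6   -9.5] turn deg -43.4
```

View pics/p3.png

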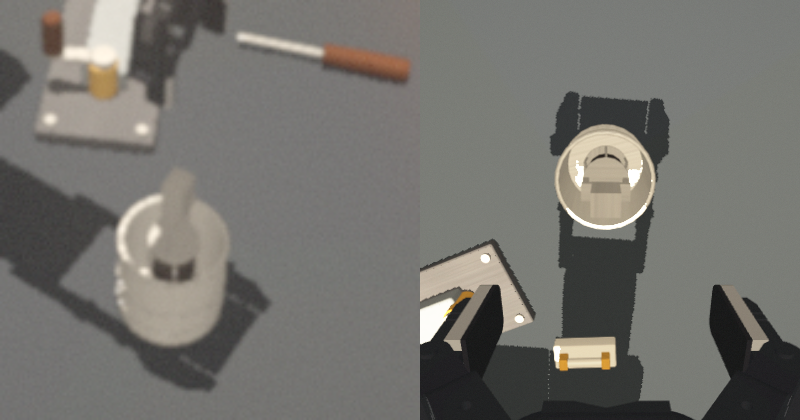

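The dead lamp stands upright in the can (right view, (605,180)), with the can unmoved. Going to the spare.

{"method": "step_arm", "body": {
  "steps": [
    [0.0854,-0.01,-0.015,-0.01,0],
    [0.0854,-0.0217,-0.0306,0,0],
    [0.0854,-0.0217,-0.0306,0,0],
    [0.0854,-0.0217,-0.0306,0,0],
    [0.0854,-0.0217,-0.0306,0,0],
    [0.0854,-0.0217,-0.0306,0,0],
    [0.0854,-0.0217,-0.0306,0,0],
    [0.0854,-0.0217,-0.0306,0,0],
    [0.0854,-0.0217,-0.0306,0,0],
    [0.0854,-0.0217,-0.0306,0,0],
    [0.0854,-0.0217,-0.0306,0,0],
    [0.0854,-0.0217,-0.0306,0,0],
    [0.0854,-0.0217,-0.0306,0,0],
    [0.0854,-0.0217,-0.0306,0,0],
    [0.0854,-0.0217,-0.0306,0,0],
    [0.0854,-0.0217,-0.0306,0,0],
    [0.0854,-0.0217,-0.0306,0,0],
    [0.0854,-0.022,-0.0305,0,0],
    [0.0854,0,0,0,-8.5],
    [0.0854,0,0,0,-8.5]
  ]
}}

```text
clock: 12.55
position: [0.534, 0.3295, 0.3209]
eef_rot: [0.001, 0.992, -0.126, -0.001]
contact_force: [-0.4, 0.6, 0.4]
opening: 0.998
gripper_force: 0.0
```

{"method": "step_arm", "body": {
  "steps": [
    [0.0854,0,0,0,-8.5],
    [0.0854,0,0,0,-8.5],
    [0.0854,0,0,0,-8.5],
    [0.0854,0,0,0,0],
    [0.0854,0,0,0,0]
  ]
}}

```text
clock: 13.05
position: [0.5351, 0.3279, 0.3218]
eef_rot: [0.0, 0.996, 0.09, -0.001]
contact_force: [-0.5, -0.7, 0.1]
opening: 1.0
gripper_force: 0.0
```

```bash
python3 -c "
from h import *
go(.5375,.327,.33,.2)
b=cam('wrist','w4.png')
p=proj(load('wrist'),[.5375,.327,.224]);print(p)
u,v=np.round(p).astype(int);u0,v0=u-80,v-75
print(u0,v0)
cv2.imwrite('pics/w4c.png',cv2.resize(b['img'][v0:v0+120,u0:u0+160],None,fx=5,fy=5,interpolation=cv2.INTER_CUBIC)[:,:,::-1])"
```

```text
t 13.05 pos [0.5351 0.3279 0.3218] yaw 0.1804 F [-0.5 -0.7  0.1] grip 0.0 op 1.0 
  shift mm [ 2.2  1.3 -8.2] turn deg -1.1
[276.59064313 212.18007607]
197 137
```

View pics/w4c.png

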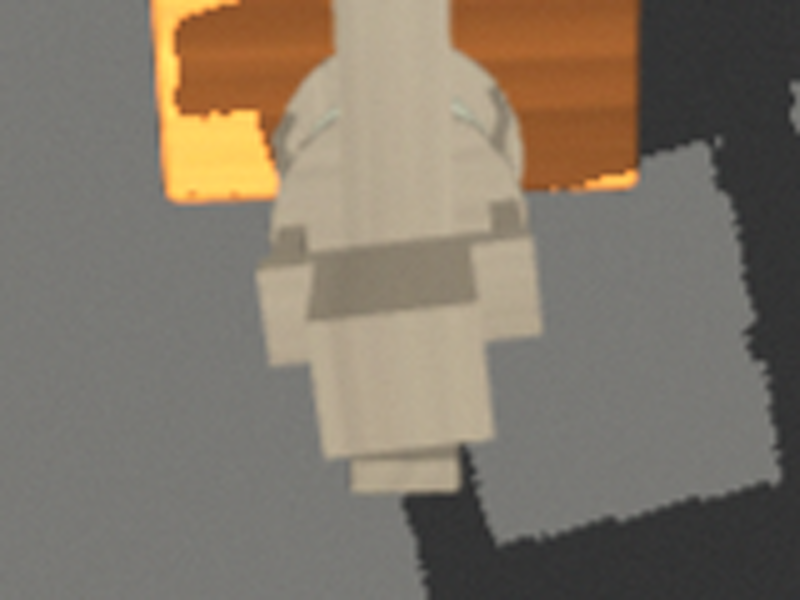

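The block top has corners (310,320), (477,302), (492,438), (325,458). The peg runs straight up the crop, with the tip at (405,475).

Run:
```python
from h import *
W=load('wrist');g=lambda x,y,z:at(W,197+x/5,137+y/5,z)
P=np.array([g(*p,.224) for p in((310,320),(477,302),(492,438),(325,458))])
print('c',P.mean(0))
for i in range(4):
    d=P[(i+1)%4]-P[i];print(np.linalg.norm(d),np.arctan2(d[1],d[0])%np.pi)
for a,b,z in(((165,203),(640,188),.012),((351,490),(461,490),.186),((152,0),(165,203),.012)):
    d=g(*b,z)-g(*a,z);print('edge',np.linalg.norm(d),np.arctan2(d[1],d[0])%np.pi,(g(*b,z)+g(*a,z))/2)
c=P.mean(0); go(c[0],c[1],.19,.1)
```

```text
c [0.53693267 0.32647342 0.224     ]
0.023003780880046593 1.8626151418916388
0.019926079293059 0.3004188937901908
0.023624069232357853 1.877971577735124
0.020293014409826254 0.26983218009518994
edge 0.12000158811709256 1.7832546101136812 [0.51668854 0.32154981 0.012     ]
edge 0.018021740989540843 1.7508857501155506 [0.50617345 0.31982864 0.186     ]
edge 0.05065364354119764 0.20458360294812072 [0.52883521 0.3853469  0.012     ]
t 13.1 pos [0.5353 0.3278 0.3219] yaw 0.1807 F [ 0.3 -0.5 -0.4] grip 0.0 op 0.997 
  shift mm [  1.4   1.6 131.9] turn deg 4.6
```

{"method": "step_arm", "body": {
  "steps": [
    [0.0854,0.0014,0.0016,0,0],
    [0.0854,0,0,0.02,-6.4],
    [0.0854,0,0,0.03,0],
    [0.0854,0,0,0.03,0],
    [0.0854,0,0,0.02,0],
    [0.0854,0,0,0.02,0],
    [0.0854,0,0,0.012,0],
    [0.0854,0,0,0,0],
    [0.06,0,0,0,0],
    [0.045,0,0,0,0],
    [0.035,0,0,0,0],
    [0.03,0,0,0,0],
    [0.025,0,0,0,0],
    [0.015,0,0,0,0],
    [0.015,0,0,0,0],
    [0.015,0,0,0,0],
    [0.015,0,0,0,0]
  ]
}}

```text
clock: 14.8
position: [0.5378, 0.3267, 0.191]
eef_rot: [-0.0, 0.989, 0.147, 0.001]
contact_force: [-1.0, 1.9, 5.9]
opening: 0.273
gripper_force: 59.3
```

```bash
python3 -c "
from h import *
go(.5369-.08*np.cos(.205),.3265-.08*np.sin(.205),.209,.1)
go(.5433,.0918,.32)"
```

```text
t 14.8 pos [0.5378 0.3267 0.191 ] yaw 0.2957 F [-1.   1.9  5.9] grip 59.3 op 0.273 
  shift mm [-80.6  -7.4 -18. ] turn deg 11.2
t 14.8 pos [0.5378 0.3267 0.191 ] yaw 0.2957 F [-1.   1.9  5.9] grip 59.3 op 0.273 
  shift mm [ -63.2  226.3 -129. ] turn deg None
```

{"method": "step_arm", "body": {
  "steps": [
    [0.015,0,0,-0.005,0],
    [0.015,0,0,-0.007,0],
    [0.015,0,0,-0.007,0],
    [0.015,0,0,0,0],
    [0.015,0,0,0,0]
  ]
}}

```text
clock: 15.3
position: [0.5377, 0.3261, 0.2094]
eef_rot: [0.0, 0.989, 0.147, 0.0]
contact_force: [0.5, -0.4, -0.9]
opening: 0.271
gripper_force: 58.8
```

{"method": "step_arm", "body": {
  "steps": [
    [0.015,-0.006,-0.0005,0,0],
    [0.015,-0.012,-0.0011,0,0],
    [0.015,-0.012,-0.0011,0,0],
    [0.015,-0.012,-0.0011,0,0],
    [0.015,-0.012,-0.0011,0,0],
    [0.015,-0.012,-0.0011,0,0],
    [0.015,-0.012,-0.0011,0,0],
    [0.015,-0.003,-0.0003,0,0],
    [0.015,0,0,0,0],
    [0.015,0,0,-0.01,0],
    [0.015,0,0,-0.02,0],
    [0.015,0,0,-0.02,0],
    [0.015,0,0,-0.02,0],
    [0.015,0,0,-0.02,0],
    [0.015,0,0,0,0]
  ]
}}

```text
clock: 16.8
position: [0.4596, 0.3103, 0.3026]
eef_rot: [-0.001, 0.989, 0.147, 0.003]
contact_force: [0.1, 0.2, -0.9]
opening: 0.272
gripper_force: 58.9
```

```bash
python3 -c "
from h import *
go(.5433,.0919,.25)"
```

```text
t 16.8 pos [0.4596 0.3103 0.3026] yaw 0.2953 F [ 0.1  0.2 -0.9] grip 58.9 op 0.272 
  shift mm [ 16.5 233.3  52.6] turn deg None
```

{"method": "step_arm", "body": {
  "steps": [
    [0.015,0.0007,0.01,0,0],
    [0.015,0.0014,0.02,0,0],
    [0.015,0.0014,0.02,0,0],
    [0.015,0.0014,0.02,0,0],
    [0.015,0.0014,0.02,0,0],
    [0.015,0.0014,0.02,0,0],
    [0.015,0.0014,0.02,0,0],
    [0.015,0.0014,0.02,0,0],
    [0.015,0.0014,0.02,0,0],
    [0.015,0.0014,0.02,0,0],
    [0.015,0.0014,0.02,0,0],
    [0.015,0.0014,0.02,0,0],
    [0.015,0.0004,0.003,0,0],
    [0.015,0,0,0,0],
    [0.015,0,0,0.015,0],
    [0.015,0,0,0.015,0],
    [0.015,0,0,0.01,0],
    [0.015,0,0,0,0],
    [0.015,0,0,0,0]
  ]
}}

```text
clock: 18.7
position: [0.5416, 0.092, 0.2595]
eef_rot: [0.0, 0.989, 0.148, 0.0]
contact_force: [0.0, 0.4, -1.5]
opening: 0.272
gripper_force: 59.1
```

```bash
python3 -c "
from h import *
go(.5433,.0919,.231)
a=cam('side');b=cam('top')
S=load('side')
print(proj(S,[.5433,.0919,.109]),proj(S,[.5433,.0919,.103]))
cv2.imwrite('pics/p5.png',np.hstack([cv2.resize(a['img'][130:240,220:340],None,fx=3.3,fy=3.3),cv2.resize(b['img'][150:260,190:310],None,fx=3.3,fy=3.3)])[:,:,::-1])"
```

```text
t 18.7 pos [0.5416 0.092  0.2595] yaw 0.2961 F [ 0.   0.4 -1.5] grip 59.1 op 0.272 
  shift mm [ 1.6  0.6 28.5] turn deg None
[279.96159966 203.09007299] [279.93611255 204.67423637]
```

View pics/p5.png

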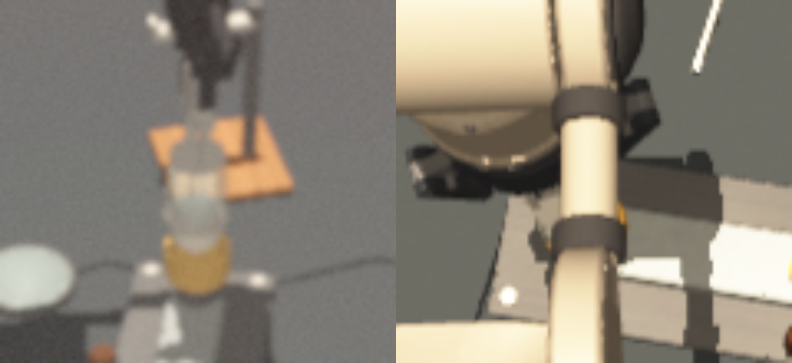

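The side view shows the spare upright and centred over the brass socket (both around x=196). Lowering.

{"method": "step_arm", "body": {
  "steps": [
    [0.015,0.0015,0.0005,0,0],
    [0.015,0,0,0.005,0],
    [0.015,0,0,0.005,0],
    [0.015,0,0,0.005,0],
    [0.015,0,0,0.005,0],
    [0.015,0,0,0.004,0],
    [0.015,0,0,0.002,0],
    [0.015,0,0,0,0],
    [0.015,0,0,0,0]
  ]
}}

```text
clock: 19.7
position: [0.5433, 0.0916, 0.2334]
eef_rot: [0.0, 0.989, 0.147, 0.0]
contact_force: [0.2, 1.2, -2.1]
opening: 0.274
gripper_force: 59.1
```

{"method": "step_arm", "body": {
  "steps": [
    [0.015,0,0,0.001,0],
    [0.015,0,0,0.001,0],
    [0.015,0,0,0,0],
    [0.015,0,0,0.001,0],
    [0.015,0,0,0,0],
    [0.015,0,0,0,0]
  ]
}}

```text
clock: 20.3
position: [0.5434, 0.0916, 0.231]
eef_rot: [0.0, 0.989, 0.147, 0.001]
contact_force: [-2.0, -0.8, 5.1]
opening: 0.272
gripper_force: 59.9
```

{"method": "step_arm", "body": {
  "steps": [
    [0.015,0,0,0.001,0],
    [0.015,0,0,0,0],
    [0.015,0,0,0,0]
  ]
}}

```text
clock: 20.6
position: [0.5436, 0.0917, 0.2309]
eef_rot: [0.0, 0.989, 0.147, 0.001]
contact_force: [-1.9, 1.0, 10.7]
opening: 0.273
gripper_force: 60.9
```

Firmly seated (z stopped at 0.231). Releasing and going to the crank.

{"method": "step_arm", "body": {
  "steps": [
    [0.03,0,0,0,0],
    [0.04,0,0,0,0],
    [0.055,0,0,0,0],
    [0.07,0,0,0,0],
    [0.0854,0,0,0,0],
    [0.0854,0,0,0,0],
    [0.0854,0,0,-0.01,0],
    [0.0854,0,0,-0.03,0],
    [0.0854,0,0,-0.04,0],
    [0.0854,0,0,0,0]
  ]
}}

```text
clock: 21.6
position: [0.5454, 0.0917, 0.3157]
eef_rot: [0.001, 0.989, 0.147, 0.006]
contact_force: [-0.3, -0.1, 1.4]
opening: 1.0
gripper_force: 0.0
```

```bash
python3 -c "
from h import *
go(.463,-.0565,.25,-.163)
a=cam('side','s6.png');S=load('side')
print(proj(S,[.5433,.0919,.264]))
cv2.imwrite('pics/s6c.png',cv2.resize(a['img'][120:240,220:340],None,fx=4,fy=4)[:,:,::-1])"
```

```text
t 21.6 pos [0.5454 0.0917 0.3157] yaw 0.2957 F [-0.3 -0.1  1.4] grip 0.0 op 1.0 
  shift mm [-122.   117.8   65.7] turn deg 26.3
[280.67183995 158.98028363]
```

View pics/s6c.png

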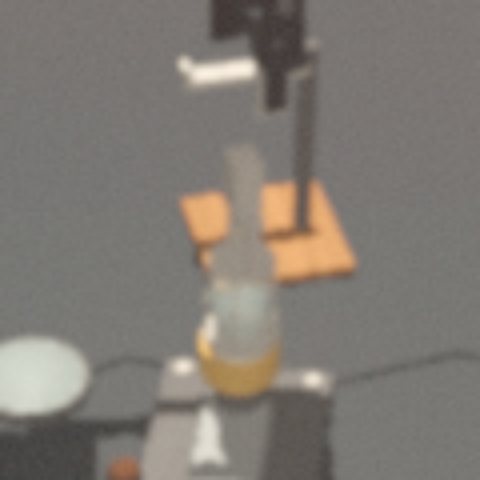

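The spare sits upright and home in the socket, with its top at the predicted pixel (280.5,158). Next, the crank.

{"method": "step_arm", "body": {
  "steps": [
    [0.0854,-0.012,0.0118,0,0],
    [0.0854,-0.022,0.0212,0,0],
    [0.0854,-0.022,0.0212,0,0],
    [0.0854,-0.022,0.0212,0,0],
    [0.0854,-0.022,0.0212,0,0],
    [0.0854,-0.022,0.0212,0,0],
    [0.0854,0,0,0.02,7],
    [0.0854,0,0,0.02,7],
    [0.0854,0,0,0.02,7],
    [0.0854,0,0,0.006,5.3],
    [0.0854,0,0,0,0],
    [0.0854,0,0,0,0]
  ]
}}

```text
clock: 22.85
position: [0.4603, -0.057, 0.2431]
eef_rot: [0.0, 0.997, -0.081, -0.001]
contact_force: [-0.2, -0.5, -1.0]
opening: 1.001
gripper_force: 0.0
```

```bash
python3 -c "
from h import *
go(.4633,-.0567,.084,-.163)
cam('wrist');W=load('wrist');i=W['img'].astype(int)
p=proj(W,[.4633,-.0567,.123]);print('pred top',p,'pred axis',proj(W,[.4633,-.0567,.1]))
m=((i[...,0]>1.6*i[...,2]+15)&(i[...,0]-i[...,1]>25)).astype(np.uint8)
n,l,st,ce=cv2.connectedComponentsWithStats(m)
for k in range(1,n):
  if st[k][4]>60: print(st[k],ce[k],i[l==k].mean(0).round())
"
```

```text
t 22.85 pos [ 0.4603 -0.057   0.2431] yaw -0.1613 F [-0.2 -0.5 -1. ] grip 0.0 op 1.001 
  shift mm [  3.   -0.7 159.1] turn deg 0.1
pred top [273.54184377 202.38535861] pred axis [273.7069417  194.28871983]
[  54   87   64   74 1329] [ 98.6937547  118.50263356] [148. 105.  41.]
[257 103  38  37 230] [275.94782609 117.21304348] [183. 137.  68.]
[261 187  26  30 535] [273.20373832 202.14392523] [68. 37. 23.]
[347 241  19  18 112] [353.97321429 247.45535714] [158. 115.  47.]
[401 258  15   9  66] [406.8030303  261.92424242] [158. 115.  48.]
```

{"method": "step_arm", "body": {
  "steps": [
    [0.0854,0.003,-0.0005,0.02,0],
    [0.0854,0,0,0.025,0],
    [0.0854,0,0,0.025,0],
    [0.0854,0,0,0.025,0],
    [0.0854,0,0,0.025,0],
    [0.0854,0,0,0.025,0],
    [0.0854,0,0,0.014,0],
    [0.0854,0,0,0,0],
    [0.06,0,0,0,0],
    [0.045,0,0,0,0],
    [0.035,0,0,0,0],
    [0.03,0,0,0,0],
    [0.025,0,0,0,0],
    [0.015,0,0,0,0],
    [0.015,0,0,0,0],
    [0.015,0,0,0,0]
  ]
}}

```text
clock: 24.5
position: [0.4641, -0.0566, 0.0849]
eef_rot: [0.0, 0.997, -0.082, 0.0]
contact_force: [-1.1, 0.5, 4.5]
opening: 0.264
gripper_force: 58.5
```

{"method": "step_arm", "body": {
  "steps": [
    [0.015,0.0002,0.0038,0,-4],
    [0.015,0.0004,0.0067,0,-7],
    [0.015,0.0004,0.0067,0,-7],
    [0.015,0,0,0,0]
  ]
}}

```text
clock: 24.9
position: [0.4642, -0.0743, 0.0849]
eef_rot: [0.0, 0.997, 0.077, 0.001]
contact_force: [-0.6, -1.5, 5.1]
opening: 0.265
gripper_force: 58.5
```

```bash
cat >> h.py <<'E'
def crank():
    s=ctrl.read_state();d=s['position'][:2]-np.array([.5175,-.0662])
    th=(np.arctan2(d[1],d[0])-(-.163-np.pi)+np.pi)%(2*np.pi)-np.pi
    q=s['eef_rot'];a=2*np.arctan2(q[2],q[1])
    print('r',np.linalg.norm(d)*1e3,'crank',th%(2*np.pi),'tool turn',(a+.163)%(2*np.pi),s['position'],s['contact_force'],s['moment'],s['joints'],s['clock'])
E
python3 -c "
from h import *
crank()"
```

```text
r 53.93588008882412 crank 0.314556804213471 tool turn 0.3168437803855957 [ 0.46418237 -0.07434309  0.08489319] [-0.57354654 -1.49957195  5.09115985] [-0.15856197  0.23599256  0.06254018] [-3.21989848e-01  4.25748156e-01  1.86605825e+00 -1.26230581e-04
  8.48651945e-01  1.09504608e+00] 24.9
```

{"method": "step_arm", "body": {
  "steps": [
    [0.015,0.0004,0.0067,0,-7],
    [0.015,0.0004,0.0067,0,-7],
    [0.015,0.0004,0.0067,0,-7],
    [0.015,0.0004,0.0067,0,-7],
    [0.015,0.0004,0.0067,0,-7],
    [0.015,0.0004,0.0067,0,-7],
    [0.015,0.0004,0.0067,0,-7],
    [0.015,0.0004,0.0067,0,-7],
    [0.015,0.0004,0.0067,0,-7],
    [0.015,0.0004,0.0067,0,-7],
    [0.015,0,0,0,0]
  ]
}}

```text
clock: 26.0
position: [0.5081, -0.1179, 0.0848]
eef_rot: [-0.001, 0.773, 0.635, 0.001]
contact_force: [1.6, 8.9, 5.7]
opening: 0.264
gripper_force: 58.8
```

```bash
python3 -c "
from h import *
crank()"
```

```text
r 52.51486257758424 crank 1.5546329415506683 tool turn 1.538551566202498 [ 0.50814151 -0.11787426  0.08482195] [1.62842798 8.91812787 5.71246157] [ 1.49012211 -0.29031948  0.02756487] [-0.37662076  0.50161277  1.72530627  0.0035093   0.9144729  -0.18351713] 26.0
```

{"method": "step_arm", "body": {
  "steps": [
    [0.015,0.0014,0.0067,0,-7],
    [0.015,0.0009,0.0067,0,-7],
    [0.015,0.0004,0.0067,0,-7],
    [0.015,0.0004,0.0067,0,-7],
    [0.015,0.0004,0.0067,0,-7],
    [0.015,0.0004,0.0067,0,-7],
    [0.015,0.0004,0.0067,0,-7],
    [0.015,0,0,0,0]
  ]
}}

```text
clock: 26.8
position: [0.5508, -0.1057, 0.0848]
eef_rot: [-0.002, 0.439, 0.898, 0.001]
contact_force: [-4.9, 7.8, 9.1]
opening: 0.261
gripper_force: 59.2
```

```bash
python3 -c "
from h import *
crank()"
```

```text
r 51.7156874520034 crank 2.4339543025894637 tool turn 2.394693657749599 [ 0.55082241 -0.10574908  0.08478837] [-4.88711083  7.80036614  9.12778862] [1.32172915e+00 8.34845848e-01 5.26765441e-05] [-0.32715487  0.56226114  1.60912471  0.0017997   0.97390293 -0.98906652] 26.8
```

{"method": "step_arm", "body": {
  "steps": [
    [0.015,0.0014,0.0067,0,-7],
    [0.015,0.0009,0.0067,0,-7],
    [0.015,0.0004,0.0067,0,-7],
    [0.015,0.0004,0.0067,0,-7],
    [0.015,0.0004,0.0067,0,-7],
    [0.015,0,0,0,0]
  ]
}}

```text
clock: 27.4
position: [0.5678, -0.0783, 0.0848]
eef_rot: [-0.002, 0.149, 0.989, 0.0]
contact_force: [-8.8, 3.9, 10.5]
opening: 0.261
gripper_force: 59.3
```

```bash
python3 -c "
from h import *
crank()"
```

```text
r 51.7538795975035 crank 3.0686830795420175 tool turn 3.0058841009615276 [ 0.56782041 -0.0782963   0.08476016] [-8.78645115  3.86815528 10.4642787 ] [ 0.64100735  1.44472807 -0.01875653] [-2.70593042e-01  5.81709950e-01  1.57135049e+00 -2.55948618e-04
  9.93393255e-01 -1.54254059e+00] 27.4
```

{"method": "step_arm", "body": {
  "steps": [
    [0.015,0.0012,0.0038,0,-4],
    [0.015,0.0002,0.0038,0,-4],
    [0.015,0.0002,0.0038,0,-4],
    [0.015,0,0,0,0],
    [0.015,0,0,0,0]
  ]
}}

```text
clock: 27.9
position: [0.5693, -0.0679, 0.0848]
eef_rot: [-0.002, 0.047, 0.999, -0.0]
contact_force: [-7.9, 0.8, 9.1]
opening: 0.266
gripper_force: 59.1
```

```bash
python3 -c "
from h import *
crank()"
```

```text
r 51.83499265440986 crank 3.272375704995131 tool turn 3.2114638191985456 [ 0.56930809 -0.06786968  0.08478107] [-7.94920053  0.75460523  9.06914668] [ 0.03733855  1.22467096 -0.00609392] [-2.51853228e-01  5.81248299e-01  1.57217465e+00 -9.81266369e-04
  9.91569596e-01 -1.72898220e+00] 27.9
```

{"method": "step_arm", "body": {
  "steps": [
    [0.015,0.0002,0.0028,0,-3],
    [0.015,0,0,0,0],
    [0.015,0,0,0,0]
  ]
}}

```text
clock: 28.2
position: [0.5694, -0.0657, 0.0848]
eef_rot: [-0.002, 0.02, 1.0, -0.0]
contact_force: [-8.1, -3.0, 9.2]
opening: 0.264
gripper_force: 59.1
```

```bash
python3 -c "
from h import *
crank()"
```

```text
r 51.887649776075435 crank 3.314698749442133 tool turn 3.2637239901280495 [ 0.569385   -0.06567563  0.08481042] [-8.08409495 -2.9925503   9.15046211] [-0.41190502  1.2584107  -0.02961031] [-0.24764607  0.58085627  1.57283988 -0.00191754  0.99102392 -1.77652073] 28.2
```

{"method": "step_arm", "body": {
  "steps": [
    [0.015,0,0.002,0,-1],
    [0.015,0,0,0,0],
    [0.015,0,0.002,0,0],
    [0.015,0,0,0,0],
    [0.015,0,0,0,0]
  ]
}}

```text
clock: 28.7
position: [0.5694, -0.0652, 0.0848]
eef_rot: [-0.002, 0.012, 1.0, -0.003]
contact_force: [-9.4, -16.6, 7.1]
opening: 0.265
gripper_force: 59.4
```

```bash
python3 -c "
from h import *
crank()"
```

```text
r 51.95214883114126 crank 3.3239116318849504 tool turn 3.281049560618996 [ 0.56944245 -0.0651964   0.08482079] [ -9.4116256  -16.55235185   7.1221981 ] [-2.76751466  1.50860384 -0.05542873] [-0.24407657  0.58062388  1.57327676 -0.00783228  0.9896963  -1.78702375] 28.7
```

{"method": "step_arm", "body": {
  "steps": [
    [0.015,0.002,0,0,0],
    [0.015,0,0,0,0],
    [0.03,0,0,0,0],
    [0.04,0,0,0,0],
    [0.06,0,0,0,0],
    [0.0854,0,0,0,0],
    [0.0854,0,0,0,0],
    [0.0854,0,0,-0.01,0],
    [0.0854,0,0,-0.03,0],
    [0.0854,0,0,-0.04,0],
    [0.0854,0,0,-0.04,0],
    [0.0854,0,0,-0.04,0],
    [0.0854,0,0,0,0],
    [0.0854,0,0,0,0]
  ]
}}

```text
clock: 30.1
position: [0.5694, -0.0611, 0.2458]
eef_rot: [0.001, 0.012, 1.0, -0.0]
contact_force: [-0.3, 0.7, -1.3]
opening: 1.001
gripper_force: 0.0
```

```bash
python3 -c "
from h import *
go(.57,-.066,.3)
cam('side');cam('wrist')
S=load('side');W=load('wrist')
for W,n in((W,'wrist'),(S,'side')):
  i=W['img'].astype(int)
  for t in(3.2,3.3):
    y=-.163+np.pi+t; p=np.array([.5165,-.0655])+.054*np.array([np.cos(y),np.sin(y)]); print(n,t,'pred mid',proj(W,[*p,.1]),proj(W,[*p,.123]))
  m=((i[...,0]>1.6*i[...,2]+15)&(i[...,0]-i[...,1]>25)).astype(np.uint8)
  k,l,st,ce=cv2.connectedComponentsWithStats(m)
  for j in range(1,k):
    if st[j][4]>60: print(st[j],ce[j].round(1),i[l==j].mean(0).round())
for z in(.08,.103,.125,.148,.264,.309): print(z,proj(S,[.5433,.0919,z]).round(1))
# vertical profiles along socket/lamp column: brass rows, old vs new
old=cv2.imread('pics/s6.png')[:,:,::-1].astype(int);new=S['img'].astype(int)
for q in(old,new):
  r=q[140:235,270:292]; b=(r[...,0]-r[...,2]>60); ys=np.where(b.sum(1)>5)[0]+140; print('brass rows',ys.min(),ys.max())
d=np.abs(new-old).sum(2)[:,262:298].max(1); print('changed rows',np.where(d>90)[0][[0,-1]])
"
```

```text
t 30.1 pos [ 0.5694 -0.0611  0.2458] yaw 3.1179 F [-0.3  0.7 -1.3] grip 0.0 op 1.001 
  shift mm [ -0.7  -4.9 -54.2] turn deg None
wrist 3.2 pred mid [264.69729233 200.69766342] [263.80453042 209.21326203]
wrist 3.3 pred mid [271.29251819 200.89353404] [270.91924137 209.42324212]
[ 443  129   74   85 1818] [464.9 162.4] [154. 109.  42.]
[256 181  26  40 619] [268.6 204.7] [69. 39. 24.]
[ 288  335   40   69 1308] [307.  369.7] [140.  74.  40.]
side 3.2 pred mid [292.37446256 245.99001699] [292.62579457 239.80225762]
side 3.3 pred mid [292.37490766 244.527248  ] [292.62542848 238.34101943]
[    0     0    83   248 10168] [ 24.5 116.2] [101.  71.  48.]
[205   0  19  25 237] [215.6  13. ] [150. 115.  81.]
[ 134   56   81   53 1741] [171.   88.9] [156. 124.  86.]
[133  98  93  18 370] [182.7 112.3] [173. 138.  97.]
[  314    99   246   321 33405] [472.  260.1] [222. 172. 121.]
[227 100  52  16 669] [251.7 107.8] [172. 128.  91.]
[ 85 102  14  17 176] [ 91.5 109.1] [157. 115.  81.]
[270 194  19  13 128] [278.8 201. ] [176. 142.  89.]
[362 249  33  12 212] [378.3 254.4] [144.  97.  71.]
[267 258  10  12 102] [271.5 263. ] [174. 140.  88.]
0.08 [279.8 210.7]
0.103 [279.9 204.7]
0.125 [280.  198.8]
0.148 [280.1 192.6]
0.264 [280.7 159. ]
0.309 [280.9 144.9]
brass rows 166 218
brass rows 197 206
changed rows [  0 294]
```

The camera shows the socket raised 12 px, where 45 mm should give 11.9, and the crank met a firm stop at about 3.3 rad. The gripper is clear of everything, so I'm signing off.

```bash
python3 -c "
from h import *
print(workorder.sign_off())"
```

```text
the job is handed in; nothing more can be done
None
```

The job is handed in, and the hand-in returned no verdict: the dead lamp stands in the can, the spare is home in the socket, and the crank is wound to its stop with the lift measured about 45 mm up; I took no picture of the spare after winding and did not re-check the lens, fuse holder or screwdriver.

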